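# Weigh two cast hubs against each other and fit the heavier on the spindle

### The arm

A 7-joint arm with a two-finger parallel gripper is mounted at the origin on the work surface; the furniture and walls round the work are solid. World frame = base frame: x ahead of the robot, y to its left, z up, the work surface at z = 0. Lengths are in mm, angles in degrees, forces in N, time in s.
With the tool pointing down it reaches from about 425 to 875 mm from the base axis. Payload 8.4 kg.
Tool frame: the origin (TCP) lies at the very end of the fingers, on their centre line; the grasp point (between the pads) lies 19 mm behind it (pinch_z is the distance from the TCP to the grasp point, in mm); z points along the fingers, y is the direction in which the jaws open and shut (so a half turn about z gives the same grasp; the last joint's range is limited). The gripper opens to 85 mm and grips with 20 to 120 N. Pads are 22 mm wide; open, the fingers measure 114 mm over their backs; the gripper's body (76 mm by 85 mm) begins 54 mm behind the grasp point. The pads swing forward as they close: fully open they stand 13 mm farther back than shut.
Start: joints at [58.086, 19.091, 2.286, 83.961, -0.768, 76.965, -3.352], TCP at [287.259, -583.049, 231.308] pointing down, gripper open.
Joint ranges: [-147.57, 147.57], [-21.85, 119.76], [-74.77, 79.35], [14.55, 137.4], [-85.83, 265.84], [4.83, 119.75], [-152.11, 152.11]. Speed limits (degrees/s): [127.2, 127.2, 159.86, 159.86, 180, 180, 180].

### API

Orientations are given as [roll, pitch, yaw] about the fixed x, y, z axes, in that order (R = Rz(yaw) Ry(pitch) Rx(roll)).
In Python, from plant import goto, line_to, move_joints, command_gripper, hold, inverse_kinematics, get_state, camera, camera_params, Unreachable, close_job, pinch_z gives the robot as it stands. Calls block until the motion is done:
- goto(position, orientation): joint-space move of the TCP to a pose.
- line_to(position, rot=None, v=150, max_force=None): straight line of the TCP; rot=None keeps the orientation; v is the mean speed in mm/s. With max_force (N) it stops when the force on the tool has changed by that much, and returns True; else False.
- move_joints(angles): joint-space move.
- command_gripper(opening): finger opening in mm; the grip force is fixed at half the most; returns when the fingers have stopped.
- hold(seconds).
- inverse_kinematics(position, orientation): joint angles nearest the present ones, or None.
- get_state(): the state.
- camera(name): name is "side" or "top"; returns the picture (480x640x3 uint8, red, green, blue); there is no depth.
- camera_params(name): a dict with "fx", "fy", "cx", "cy" (pixels), "eye" and "attitude" of the camera in the world. Camera axes: x right, y down, z forward; pixel columns grow to the right and rows downward; lengths in mm; the calibration is good to about 2 mm. A picture is of the moment at which its call begins. camera_params takes no time and is no camera call.
A pose or a line that the arm cannot do raises Unreachable and nothing moves.
- close_job(): hands the job in, once; it reports no verdict.
The state is a dict: "time_s": time; "joint_pos": joint angles; "joint_vel": joint speeds; "tau": joint torques, N m; "tcp_pos": TCP position; "tool_rot": TCP orientation; "contact_force": force on the tool from outside, world axes, zero at the start; "wrist_torque": the same for the moment, N m; "grip_width": finger opening in mm.
Only numpy, scipy, OpenCV 4.12 (cv2) and the standard library are available. Lean on these libraries where they do the work, as an engineer would, in place of code of your own. Each camera call takes 0.05 s, during which the arm holds its last target. There are 200 camera calls.

### The job

Two cast hubs look alike, but one has hollows inside and is lighter. Set one on each pan of the balance, its bore over the pan's stub, let go and see which pan sinks; then fit the heavier hub on the upright spindle of the stand, gently feeling for the drive pin by turning the hub until the slot in its underside drops over the pin and it sits fully down on the shoulder. Leave the lighter hub standing on its pan, do not force the hub on the spindle or press hard on the balance or the stand, and leave the other things on the table alone.

Things in the scene. Friction and masses are not known exactly. Their poses are not given: they have to be found in the camera images.
- hub_1_mid (a point): dark cast hub, 0.32 to 0.68 kg, 48 high, looks like the other: round flange 54 across and 9 high, above it the body, 54 across with two flats 40 apart (for the jaws) normal to its y axis; bore 26 right through along z; a slot 9 wide and 8 deep across the underside along its x axis. Starts standing on the table. This point is its centre, 24 above the underside
- hub_2_mid (a point): dark cast hub, 0.32 to 0.68 kg, 48 high, looks like the other: round flange 54 across and 9 high, above it the body, 54 across with two flats 40 apart (for the jaws) normal to its y axis; bore 26 right through along z; a slot 9 wide and 8 deep across the underside along its x axis. Starts standing on the table. This point is its centre, 24 above the underside
- hub_1: the same hub as hub_1_mid, at the centre of its underside
- hub_2: the same hub as hub_2_mid, at the centre of its underside
- balance: equal-arm balance on a green base 86 x 170, bolted down; origin under its centre, its beam runs along its y axis. The pans move 11 up and down, stay level and are damped; unloaded they hang level. A held hub must not press on a pan with more than 30 N
- balance_beam (a joint): tilt of the beam: 0 level, +0.1 when the left pan is down on its stop, -0.1 when the right pan is
- pan_left_top (a point): steel pan 93 across on the balance's +y side, 110 from the centre: centre of its top face (moves with the pan, 70 above the table when level). A brass centring stub 20 across and 11 high stands on it here; a hub goes over the stub with its bore
- pan_right_top (a point): the like pan on the balance's -y side
- spindle_stand: spindle stand, bolted down: grey base 112 square and 14 high, round boss, upright steel spindle 24 across with a brass drive pin through it. Origin under its centre. More than 40 N between a held hub and the stand does damage
- shoulder (a point): top face of the stand's boss (62 across, 30 above the table), on the spindle's axis. The spindle rises 41 from here, the top 7 a cone. The pin, 6 thick and 50 long, lies on this face; its direction is not measured: within 0.6 rad of this point's x axis, and it does not turn. A hub whose slot misses the pin stops with its underside 6 above this face; fully home it is on this face
- bench_vise: red bench vise at the back left of the table, fixed, 215 high, reaching from its place here 220 further ahead and 180 to the right: keep clear of it
- tape_roll: a roll of black tape 62 across, 19 high, loose, to be left alone
- tape_measure: a yellow tape measure 64 x 83 x 32, loose, to be left alone
- marker: a white paint marker with a green cap, 135 long, loose, to be left alone
Things that resemble listed ones, but are neither listed nor needed, are in the scene too. Leave any red look-alike of the hub_2 alone.

How it is judged (in metres and radians):
On the way:
1. both hubs stand on opposite pans, let go, and the beam has come to rest (((horizontal distance between hub_1_mid and pan_left_top below 0.007 m and z of hub_1_mid in the frame of pan_left_top between 0.021 and 0.027 m and angle between each of hub_1_mid, hub_2_mid's own z axis and vertical below 0.08 rad and horizontal distance between hub_2_mid and pan_right_top below 0.007 m and z of hub_2_mid in the frame of pan_right_top between 0.021 and 0.027 m) or (horizontal distance between hub_2_mid and pan_left_top below 0.007 m and z of hub_2_mid in the frame of pan_left_top between 0.021 and 0.027 m and angle between each of hub_2_mid, hub_1_mid's own z axis and vertical below 0.08 rad and horizontal distance between hub_1_mid and pan_right_top below 0.007 m and z of hub_1_mid in the frame of pan_right_top between 0.021 and 0.027 m)) and contact force between the fingers and hub_1 below 0.1 N and contact force between the fingers and hub_2 below 0.1 N and contact force between each of the arm, the fingers and balance below 0.1 N and velocity of joint balance_beam between -0.05 and 0.05 rad/s), for 0.3 s.
At the end, for the whole second after the job is handed in: The heavier hub sits fully down on the shoulder (within 2.5 mm), centred on the spindle within 3 mm, upright and free; the lighter one stands upright over the stub of its pan (within 7 mm); both released and at rest. Hubs within 15 g of each other count as equal (((horizontal distance between hub_1_mid and shoulder below 0.003 m and z of hub_1_mid in the frame of shoulder between 0.021 and 0.0265 m and angle between hub_1_mid's own z axis and vertical below 0.05 rad and ((horizontal distance between hub_2_mid and pan_left_top below 0.007 m and z of hub_2_mid in the frame of pan_left_top between 0.021 and 0.027 m and angle between hub_2_mid's own z axis and vertical below 0.08 rad and contact force between hub_2 and balance below 5.05215 N) or (horizontal distance between hub_2_mid and pan_right_top below 0.007 m and z of hub_2_mid in the frame of pan_right_top between 0.021 and 0.027 m and angle between hub_2_mid's own z axis and vertical below 0.08 rad and contact force between hub_2 and balance below 5.05215 N))) or (horizontal distance between hub_2_mid and shoulder below 0.003 m and z of hub_2_mid in the frame of shoulder between 0.021 and 0.0265 m and angle between hub_2_mid's own z axis and vertical below 0.05 rad and contact force between hub_2 and spindle_stand above 4.75785 N and ((horizontal distance between hub_1_mid and pan_left_top below 0.007 m and z of hub_1_mid in the frame of pan_left_top between 0.021 and 0.027 m and angle between hub_1_mid's own z axis and vertical below 0.08 rad) or (horizontal distance between hub_1_mid and pan_right_top below 0.007 m and z of hub_1_mid in the frame of pan_right_top between 0.021 and 0.027 m and angle between hub_1_mid's own z axis and vertical below 0.08 rad)))) and linear speed of each of hub_1, hub_2 below 0.02 m/s and contact force between the fingers and hub_1 below 0.1 N and contact force between the fingers and hub_2 below 0.1 N and contact force between each of the arm, the fingers and balance below 0.1 N); the robot touches nothing.
It fails at once if the tape roll, tape measure or marker is moved by more than 2 cm (distance of any of tape_roll, tape_measure, marker from where it was at the start of the episode above 0.02 m).
It fails at once if a held hub is forced against the spindle stand with more than 40 N ((contact force between hub_1 and spindle_stand above 40 N and contact force between the fingers and hub_1 above 1 N) or (contact force between hub_2 and spindle_stand above 40 N and contact force between the fingers and hub_2 above 1 N)).
It fails at once if a held hub is pressed on a pan with more than 30 N ((contact force between hub_1 and balance above 30 N and contact force between the fingers and hub_1 above 1 N) or (contact force between hub_2 and balance above 30 N and contact force between the fingers and hub_2 above 1 N)).
It fails at once if the balance or the stand is pressed by the gripper or arm with more than 10 N (contact force between any of the fingers, the arm and balance above 10 N or contact force between any of the fingers, the arm and spindle_stand above 10 N).
It also fails if it takes over 72 s, if anything falls off the work surface, if the arm or the gripper's body presses on something with over 40 N, if the wrist force passes 120 N, or if a joint passes its speed limit or range.

## Working session

There is one attempt and no reset: what is moved stays moved. The work goes in short steps, each a Python script; the robot and the scene stay as the last script left them, time stands still between calls to the robot, and variables do not carry over. Pictures are saved under pics/ and viewed, about 8 in all and at most 12, crops included, and the job is handed in when it is done.

```bash
mkdir -p pics; ls
python3 - <<'E'
from plant import *
import cv2
for n in("top","side"):
    cv2.imwrite(f"pics/{n}0.png",camera(n)[:,:,::-1]); print(n,camera_params(n))
print(get_state())
E
```

```text
pics
top {'fx': 457.2211024348884, 'fy': 457.2211024348884, 'cx': 320.6138639776689, 'cy': 238.16105122482782, 'eye': array([ 212.67944168,  -39.94090088, 1201.6663156 ]), 'attitude': array([-168.29649756,   -0.29552223,  -89.11015568])}
side {'fx': 553.6417429507569, 'fy': 553.6417429507569, 'cx': 331.72338228532215, 'cy': 250.88314864576284, 'eye': array([ 385.43530528, 1069.08351868,  681.69214864]), 'attitude': array([-118.71420053,    0.86537181, -178.25067678])}
{'time_s': 0.1, 'joint_pos': array([58.0861397 , 19.12991379,  2.28552446, 84.0055868 , -0.76623318,
       76.96572817, -3.35189609]), 'joint_vel': array([ 0.02262753, -0.06979522, -0.00300011, -0.00812578, -0.01535814,
       -0.08152232, -0.04466923]), 'tau': array([ 3.68207751e-03, -6.60016179e+01,  1.36999927e+00, -4.06475544e+01,
        1.69955939e-02,  8.92022654e-03, -3.62719254e-05]), 'tcp_pos': array([ 287.06372368, -582.71840235,  230.48904554]), 'tool_rot': array([-1.79914323e+02,  7.60694780e-03,  2.62285905e+01]), 'contact_force': array([-0.48294608,  0.21097412, -0.5170105 ]), 'wrist_torque': array([-0.02824438, -0.09441184,  0.00080429]), 'grip_width': 85.36058625178936}
```

View pics/top0.png

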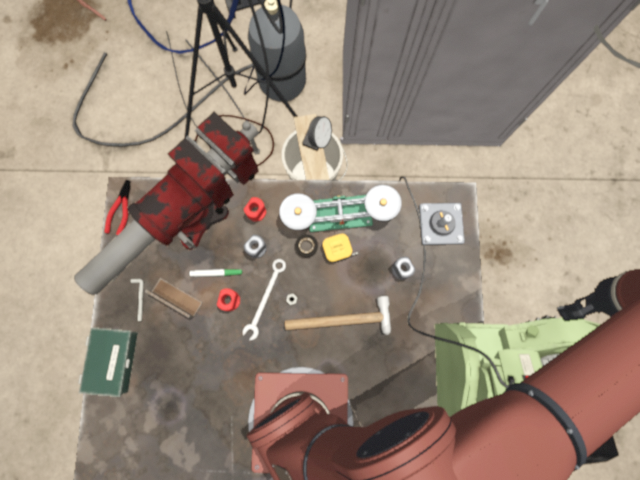

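View pics/side0.png

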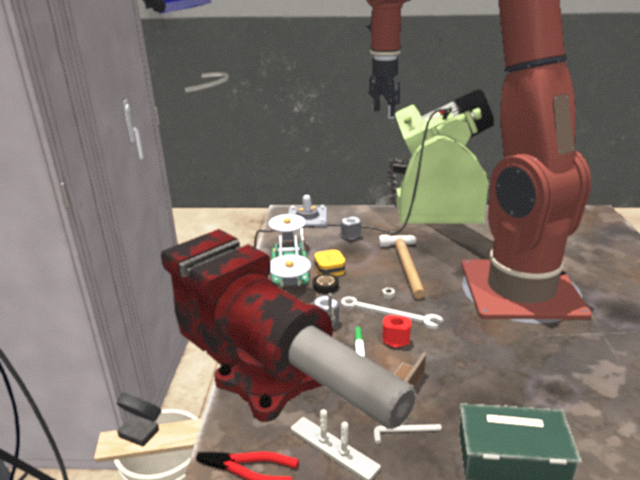

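The top view shows two grey hubs at about (255,246) and (403,268). Red look-alikes are at (255,209) and (228,299), the tape roll at (306,245) and a nut at (292,299). The pans are at (298,211) and (382,203), and the stand is at (442,223). By the description I choose the two grey ones, and I'll check them in a close crop.

Run:
```python
import cv2
a=cv2.imread("pics/top0.png")
l=cv2.resize(a[180:290,235:335],None,fx=5,fy=5,interpolation=cv2.INTER_CUBIC)
r=cv2.resize(a[180:290,365:475],None,fx=5,fy=5,interpolation=cv2.INTER_CUBIC)
import numpy as np
cv2.imwrite("pics/l.png",l)
cv2.imwrite("pics/r.png",r)
```

```text
(no output)
```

View pics/l.png

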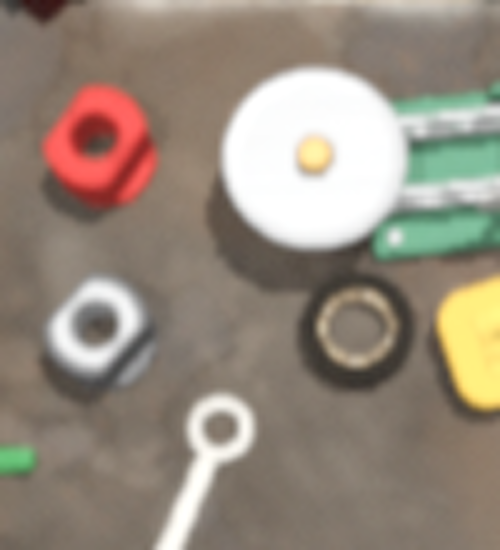

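View pics/r.png

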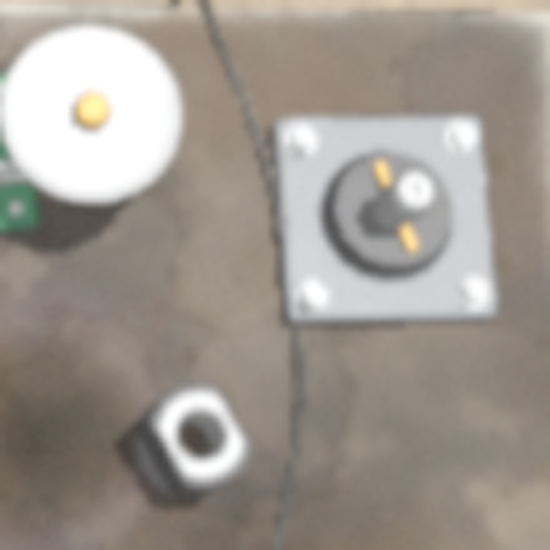

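The crops confirm the choice: left hub bore at crop (98,325), right hub bore at (203,433), both grey with flats. The drive pin shows on the stand as two brass ends at (381,168) and (409,241). Next I'll work out positions.

```bash
cat > h.py <<'E'
import numpy as np, cv2
from scipy.spatial.transform import Rotation as R
from plant import *
def back(uv,z,n="top"):
    p=camera_params(n); uv=np.atleast_2d(np.array(uv,float))
    d=np.c_[(uv[:,0]-p["cx"])/p["fx"],(uv[:,1]-p["cy"])/p["fy"],np.ones(len(uv))]
    d=d@R.from_euler("xyz",p["attitude"],degrees=True).as_matrix().T
    e=np.array(p["eye"]); return (e+d*((z-e[2])/d[:,2])[:,None])[:,:2]
def proj(P,n="top"):
    p=camera_params(n); q=(np.atleast_2d(P)-p["eye"])@R.from_euler("xyz",p["attitude"],degrees=True).as_matrix()
    return np.c_[p["cx"]+p["fx"]*q[:,0]/q[:,2],p["cy"]+p["fy"]*q[:,1]/q[:,2]]
E
python3 - <<'E'
from h import *
a=cv2.imread("pics/top0.png")
L=lambda x,y:(235+x/5-.4,180+y/5-.4); Q=lambda x,y:(365+x/5-.4,180+y/5-.4)
print("bores",back([L(98,325),Q(202,433)],48))
print("stubs",back([L(315,154),Q(92,110)],81), "spindle top",back([Q(415,189)],71))
print("pan centre",back([L(316,158),Q(91,115)],70))
print("boss ctr",back([Q(391,213)],30))
pe=back([Q(377,158),Q(414,253)],36); print("pin ends",pe,pe.mean(0),np.linalg.norm(pe[1]-pe[0]),np.degrees(np.arctan2(*(pe[0]-pe[1])[::-1])))
b=back([Q(278,118),Q(478,118),Q(494,318),Q(290,322)],14);print("base",b,b.mean(0))
print("tape,meas", back([(306,245),(337,248)],15))
g=cv2.resize(a,None,fx=5,fy=5,interpolation=cv2.INTER_CUBIC)
g=g.min(2)
for nm,(u,v) in {"L":(255,245),"R":(405.6,266.6)}.items():
    for th in (140,155,170,185):
        m=np.zeros_like(g); s=5; m[(v-20)*s if isinstance(v,int) else int((v-20)*s):int((v+20)*s),int((u-20)*s):int((u+20)*s)]=255
        m=((g>th)&(m>0)).astype(np.uint8)
        c=max(cv2.findContours(m,cv2.RETR_EXTERNAL,cv2.CHAIN_APPROX_NONE)[0],key=cv2.contourArea)[:,0]
        w=back((c+.5)/5-.5,48).astype(np.float32)
        (cx,cy),(ww,hh),an=cv2.minAreaRect(w)
        # hub x axis = long dimension
        yaw=an if ww>hh else an+90
        M=cv2.moments(w[:,None]); 
        print(nm,th,np.round([cx,cy,ww,hh,yaw,M['m10']/M['m00'],M['m01']/M['m00']],1))
E
```

```text
bores [[ 432.02229788  128.04610394]
 [ 382.37919427 -258.21139315]]
stubs [[ 515.76672111   17.31782899]
 [ 542.62372835 -199.52421958]] spindle top [[ 506.47422003 -365.47418821]]
pan centre [[ 516.63430254   17.31393402]
 [ 543.18287174 -200.54365089]]
boss ctr [[ 503.84007361 -364.05625027]]
pin ends [[ 532.11527155 -356.15363228]
 [ 480.99914974 -373.61525339]] [ 506.55721065 -364.88444283] 54.01635049791223 18.86052228292114
base [[ 559.5759104  -309.45876272]
 [ 561.41574972 -417.56538341]
 [ 451.42037527 -420.94585762]
 [ 447.46879407 -312.60437999]] [ 504.97020737 -365.14359594]
tape,meas [[439.48054749  -3.92618681]
 [432.77274275 -85.89689599]]
L 140 [433.1 129.9  40.8  50.6 140.  432.9 129.7]
L 155 [432.9 129.8  39.   49.1 139.9 432.8 129.7]
L 170 [432.9 129.6  37.6  47.5 139.9 432.8 129.7]
L 185 [432.8 129.7  36.3  45.7 139.7 432.8 129.7]
R 140 [ 382.2 -258.    51.9   40.9   28.6  382.1 -258.1]
R 155 [ 382.  -257.9   49.8   39.4   28.2  381.9 -258. ]
R 170 [ 381.9 -257.8   48.1   38.2   28.1  381.8 -257.9]
R 185 [ 381.9 -257.8   46.7   36.8   28.   381.8 -257.8]
```

Everything agrees: stubs 218 mm apart (220 given), pin length about right, and the hub outlines match. I'll pick up the left hub first and set it on the left pan.

```bash
cat >> h.py <<'E'
G=13.0   # TCP above hub underside when gripped
def D(yaw): return [180,0,yaw]
def st(m=""):
    s=get_state(); print(m,"t%.1f"%s["time_s"],"tcp",np.round(s["tcp_pos"],1),"rot",np.round(s["tool_rot"],1),"F",np.round(s["contact_force"],1),"w%.1f"%s["grip_width"],flush=True); return s
def pick(xy,yaw,z=0,up=130,zin=95):
    goto([*xy,z+zin],D(yaw)); command_gripper(66)
    line_to([*xy,z+G],v=120); st("at"); command_gripper(20); hold(.1); st("gripped")
    p=get_state()["tcp_pos"]; line_to([p[0],p[1],up+G],v=150); return st("lifted")
def lower(xy,z,v,f,yaw=None):
    r=line_to([*xy,z+G],rot=None if yaw is None else D(yaw),v=v,max_force=f); s=st("lower hit=%s"%r); return r,s
E
python3 - <<'E'
from h import *
for xy,y in (((432.8,129.3),-40),((516,17.3),19),((382,-258),28),((543,-200),19),((506,-365),19)):
    print(xy,[None if q is None else np.round(q,0) for q in (inverse_kinematics([*xy,60],D(y)),inverse_kinematics([*xy,160],D(y)))])
pick((432.8,129.3),-40)
goto([516.2,17.3,115+G],D(19)); st()
r,s=lower((516.2,17.3),61,40,8)
E
```

```text
(432.8, 129.3) [array([ -77.,    9.,   59.,  124.,   -9.,   52., -142.]), None]
(516, 17.3) [array([ 20.,  16., -31., 112.,  10.,  55., -86.]), array([ 22.,   9., -31., 106.,   5.,  66., -82.])]
(382, -258) [array([ 39.,   8., -11., 120.,   2.,  53., -35.]), array([ 38.,   1., -10., 114.,   0.,  65., -34.])]
(543, -200) [array([ 27.,  20., -13., 104.,   5.,  56., -59.]), array([ 26.,  14., -12.,  99.,   3.,  67., -58.])]
(506, -365) [array([ 36.,  24.,  -5.,  98.,   3.,  58., -41.]), array([ 36.,  19.,  -5.,  93.,   2.,  68., -41.])]
at t4.1 tcp [433.2 129.3  13.4] rot [-180.   -0.  -40.] F [-0.7 -1.5  1.1] w65.9
gripped t4.5 tcp [433.3 129.8  13.9] rot [-179.9    0.   -40. ] F [-1.6 -0.2  8.5] w39.4Traceback (most recent call last):
  File "<stdin>", line 4, in <module>
  File "h.py", line 19, in pick
    p=get_state()["tcp_pos"]; line_to([p[0],p[1],up+G],v=150); return st("lifted")
                              ~~~~~~~^^^^^^^^^^^^^^^^^^^^^^^^
plant.Unreachable: the arm cannot follow that straight line within its joint ranges
```

Run:
```python
from h import *
p=get_state()["tcp_pos"]; print(np.round(get_state()["joint_pos"]))
for z in (40,60,80,100,120,140):
    print(z,[(y,np.round(q)) for y in (-40,-10,19,140,199) if (q:=inverse_kinematics([p[0],p[1],z],D(y))) is not None])
```

```text
[ -71.   15.   54.  126.  -17.   47. -136.]
40 [(-40, array([ -74.,   12.,   57.,  125.,  -13.,   50., -140.])), (-10, array([ -68.,   10.,   50.,  124.,  -10.,   50., -112.])), (19, array([-62.,   9.,  43., 124.,  -8.,  49., -85.])), (140, array([-47.,   8.,  27., 124.,  -5.,  49.,  32.])), (199, array([ 35.,  18., -62., 120.,  20.,  53.,  70.]))]
60 [(-40, array([ -76.,    9.,   59.,  124.,   -9.,   52., -142.])), (-10, array([ -70.,    7.,   51.,  123.,   -7.,   52., -114.])), (19, array([-65.,   7.,  45., 123.,  -6.,  52., -87.])), (140, array([-50.,   6.,  29., 123.,  -4.,  52.,  31.])), (199, array([ 35.,  15., -62., 119.,  16.,  55.,  73.]))]
80 [(-40, array([ -79.,    6.,   60.,  123.,   -6.,   55., -145.])), (-10, array([ -73.,    5.,   53.,  123.,   -5.,   55., -117.])), (19, array([-67.,   4.,  47., 122.,  -4.,  55., -89.])), (140, array([-53.,   4.,  32., 122.,  -3.,  55.,  31.])), (199, array([ 36.,  12., -63., 118.,  13.,  57.,  76.]))]
100 [(-40, array([ -82.,    2.,   62.,  122.,   -2.,   57., -149.])), (-10, array([ -76.,    2.,   55.,  121.,   -2.,   57., -119.])), (19, array([-70.,   2.,  50., 121.,  -2.,  57., -91.])), (140, array([-56.,   2.,  35., 121.,  -1.,  57.,  30.])), (199, array([ 38.,  10., -63., 117.,  10.,  59.,  78.]))]
120 [(-40, array([ -67.,   -0.,   46.,  120.,    0.,   60., -152.])), (-10, array([ -79.,   -1.,   57.,  120.,    1.,   60., -122.])), (19, array([-74.,  -1.,  52., 120.,   0.,  60., -93.])), (140, array([-59.,   0.,  38., 120.,  -0.,  60.,  28.])), (199, array([ 39.,   8., -64., 116.,   8.,  61.,  81.]))]
140 [(-10, array([ -82.,   -4.,   59.,  119.,    4.,   63., -125.])), (19, array([-77.,  -3.,  55., 119.,   3.,  63., -95.])), (140, array([-63.,  -2.,  40., 119.,   1.,  63.,  27.])), (199, array([-90.,  -6.,  67., 119.,   6.,  63.,  82.]))]
```

Run:
```python
from h import *
p=get_state()["tcp_pos"]
line_to([p[0],p[1],85],v=120); st("up"); line_to([p[0],p[1],140],rot=D(19),v=100); st("up2")
print(np.round(inverse_kinematics([516.2,17.3,140],D(19))))
goto([516.2,17.3,140],D(19)); st()
r,s=lower((516.2,17.3),90,100,None); 
cv2.imwrite("pics/t1.png",cv2.resize(camera("top")[170:270,240:440,::-1],None,fx=4,fy=4,interpolation=cv2.INTER_CUBIC))
```

```text
up t5.3 tcp [432.6 129.9  84.4] rot [180.   0. -40.] F [-0.2  0.  -6.1] w39.2
up2 t6.5 tcp [433.  129.5 139.5] rot [180.    0.   18.9] F [-0.5 -0.  -6.5] w39.1
[-67.  15.  69. 111. -16.  64. -63.]
 t7.1 tcp [516.1  16.5 139.5] rot [1.799e+02 1.000e-01 1.890e+01] F [-0.6  1.1 -6.3] w39.5
lower hit=False t7.6 tcp [516.   17.5 103. ] rot [-180.    0.   19.] F [ 0.3  0.2 -5.1] w39.2
```

View pics/t1.png

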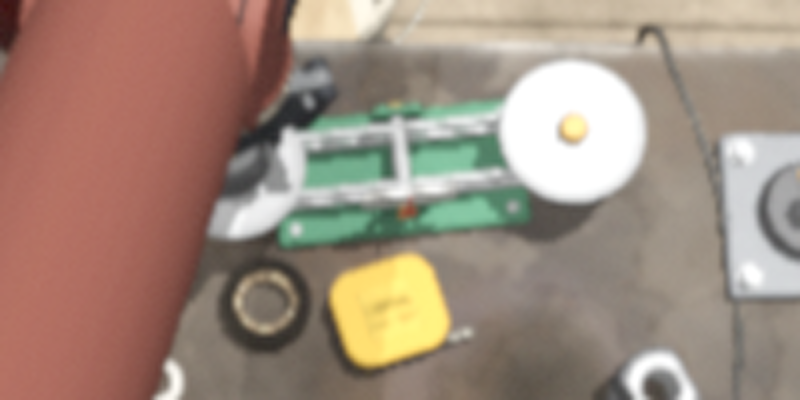

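The arm hides the held hub, so the picture adds little. The hub weighs about 5–6 N. I'll lower it by touch, using the depth at contact to tell pan from stub.

Run:
```python
from h import *
r,s=lower((516.2,17.3),60,40,7)
z=s["tcp_pos"][2]-G
if z<76:
    command_gripper(64); st("open")
    p=s["tcp_pos"]; line_to([p[0],p[1],175],v=150); st("clear")
    print(np.round(get_state()["joint_pos"]))
```

```text
lower hit=True t8.4 tcp [515.8  17.2  72.7] rot [-1.8e+02  1.0e-01  1.9e+01] F [-1.2  0.6  7.2] w38.9
open t8.8 tcp [514.7  17.3  71.7] rot [-180.     0.2   19. ] F [-0.3 -0.6  0.7] w64.0
clear t9.6 tcp [515.3  17.4 174.3] rot [-180.     0.2   19. ] F [-0.3 -0.1 -0.6] w63.8
[-70.  12.  72. 109. -12.  68. -65.]
```

Run:
```python
from h import *
move_joints([38,1,-10,114,0,65,-34]); st("over R")
print(np.round(inverse_kinematics([382,-258,60],D(28))))
pick((382,-258),28,up=125)
goto([542.9,-200,125+G],D(19)); hold(.2); st()
lower((542.9,-200),100,100,None)
r,s=lower((542.9,-200),66,30,6)
```

```text
over R t11.9 tcp [ 386.3 -254.6  158.3] rot [-179.9   -0.2   28. ] F [ 0.2  0.7 -0.6] w64.2
[ 38.   8. -10. 120.   2.  52. -35.]
at t13.3 tcp [ 382.4 -258.2   13.6] rot [180.  -0.  28.] F [ 0.6  0.7 -0.1] w65.7
gripped t13.8 tcp [ 382.7 -258.5   14. ] rot [179.9  -0.   28. ] F [-0.9  0.8  5.5] w39.0
lifted t14.7 tcp [ 382.  -258.1  136.9] rot [-1.799e+02  1.000e-01  2.800e+01] F [ 0.6 -0.2 -4.7] w39.4
 t15.7 tcp [ 542.  -200.9  137.8] rot [180.    0.   18.9] F [-0.5  0.2 -5.4] w39.5
lower hit=False t16.1 tcp [ 542.3 -200.   112.6] rot [-1.8e+02  1.0e-01  1.9e+01] F [-0.4  0.1 -4.1] w39.4
lower hit=True t16.8 tcp [ 542.7 -200.3   90.3] rot [-180.    0.   19.] F [ 1.2 -1.   1.4] w39.7
```

Run:
```python
from h import *
s=get_state(); p=s["tcp_pos"]
command_gripper(66); st("open"); line_to([p[0],p[1],175],v=150); 
goto([480,-300,180],D(19)); hold(1.0); st("clear"); print(np.round(get_state()["joint_pos"]))
t=camera("top")[170:280,250:480,::-1]; s=camera("side")[180:300,240:380,::-1]
cv2.imwrite("pics/top2.png",cv2.resize(t,None,fx=3.4,fy=3.4,interpolation=cv2.INTER_CUBIC))
cv2.imwrite("pics/side2.png",cv2.resize(s,None,fx=5,fy=5,interpolation=cv2.INTER_CUBIC))
```

```text
open t17.2 tcp [ 541.8 -200.    90.2] rot [-1.799e+02  1.000e-01  1.900e+01] F [ 0.5  0.8 -0.8] w65.7
clear t19.4 tcp [ 480. -300.  180.] rot [-180.    0.   19.] F [ 0.5 -0.5 -0.3] w65.6
[ 38.  12. -12.  99.   3.  69. -46.]
```

View pics/top2.png

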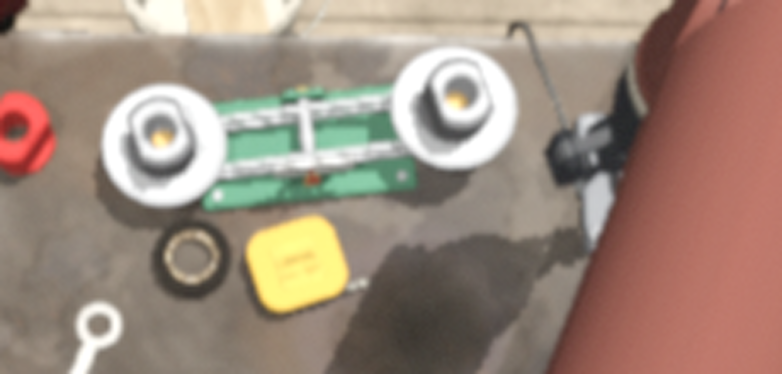

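View pics/side2.png

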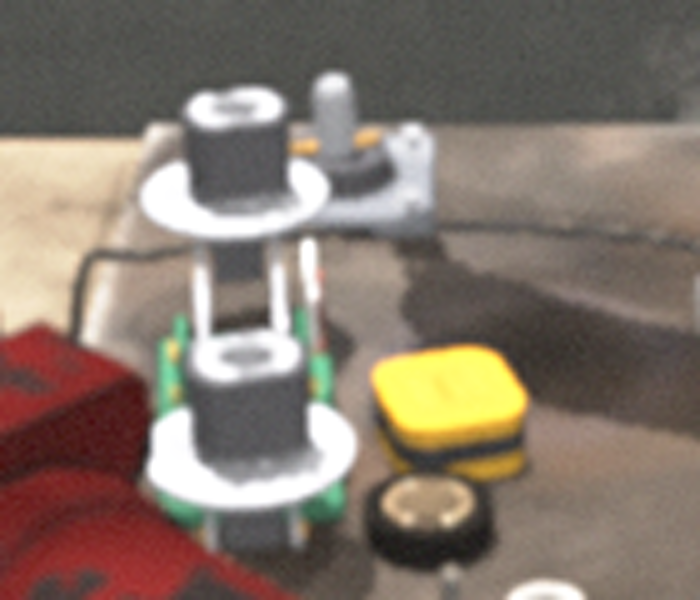

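Run:
```python
from h import *
for nm,xy in (("left",(516,17.3)),("right",(542.9,-200))):
    for z in (59,70,81):
        a=np.linspace(0,6.283,200); c=proj(np.c_[xy[0]+46.5*np.cos(a),xy[1]+46.5*np.sin(a),0*a+z],"side")
        c=((c-[240,180])+.4)*5; print(nm,z,"left",c[c[:,0].argmin()].round(),"right",c[c[:,0].argmax()].round(),"bottom",c[:,1].max().round())
for z in (107,129): print(z,"top-view hub tops px L,R",((proj([[516,17.3,z],[542.9,-200,z]])-[250,170])*3.4).round())
```

```text
left 59 left [154. 454.] right [365. 445.] bottom 503.0
left 70 left [152. 433.] right [364. 424.] bottom 481.0
left 81 left [151. 411.] right [363. 402.] bottom 459.0
right 59 left [156. 236.] right [338. 228.] bottom 272.0
right 70 left [155. 217.] right [337. 209.] bottom 253.0
right 81 left [153. 197.] right [336. 189.] bottom 233.0
107 top-view hub tops px L,R [[160. 128.]
 [458.  97.]]
129 top-view hub tops px L,R [[159. 119.]
 [462.  88.]]
```

The side view puts the left pan's rim bottom at row 503 (predicted 503 for "down"). The right pan's is at about 238 (predicted 233 for "up"). So the left pan sank and the left hub is heavier, which the wrist readings support (about 5.8 N against 4.7 N). I'll pick up the left hub and carry it above the spindle.

Run:
```python
from h import *
line_to([480,-300,195],v=150)
line_to([515.5,17.3,195],rot=D(19),v=250); st("over"); print(np.round(get_state()["joint_pos"]))
line_to([515.5,17.3,59+G+1],v=120); st("at"); command_gripper(20); hold(.1); st("gripped")
line_to([515.5,17.3,85+G],v=60); line_to([515.5,17.3,170+G],v=150); st("lifted")
line_to([505.8,-365,170+G],v=200); line_to([505.8,-365,95+G],v=100); hold(.3); st("above")
i=camera("side")[160:260,260:400,::-1]; t=camera("top")[180:290,270:490,::-1]
f=lambda a:cv2.resize(a,(700,int(700*a.shape[0]/a.shape[1])),interpolation=cv2.INTER_CUBIC)
cv2.imwrite("pics/side3.png",f(i)); cv2.imwrite("pics/top3.png",f(t))
```

```text
over t21.2 tcp [515.3  16.  194.8] rot [180.    0.   18.9] F [ 0.4  0.4 -0.4] w65.6
[ 18.   7. -27. 104.   3.  70. -80.]
at t22.4 tcp [516.1  17.3  73.7] rot [ 1.8e+02 -1.0e-01  1.9e+01] F [-0.2 -0.2  0.4] w66.0
gripped t22.8 tcp [516.   17.3  73.7] rot [ 1.8e+02 -1.0e-01  1.9e+01] F [-0.6 -0.5  6.3] w39.1
lifted t24.1 tcp [514.8  17.2 181.9] rot [-1.8e+02  1.0e-01  1.9e+01] F [-0.8  0.1 -6. ] w38.9
above t27.4 tcp [ 506.  -365.2  108.5] rot [180.  -0.  19.] F [ 0.5  0.5 -5.2] w38.9
```

View pics/side3.png

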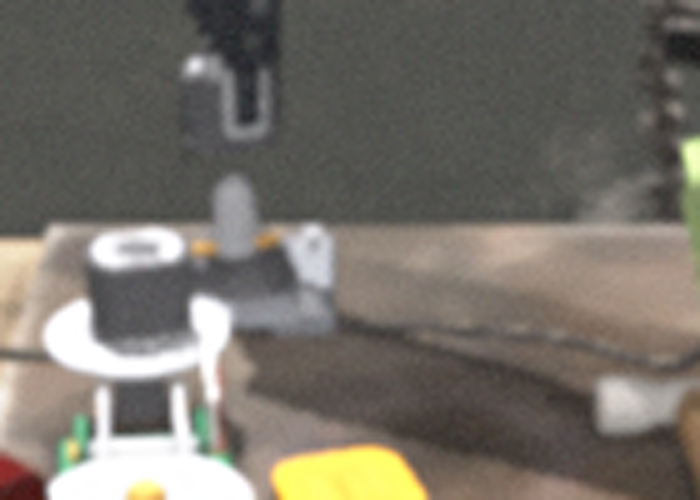

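The side view shows the hub held upright over the spindle, its centre near column 230 and the spindle axis near 236. The lighter hub stands on its pan. I'll lower by touch.

Run:
```python
from h import *
r=line_to([505.8,-365,42],v=25,max_force=6); st("hit %s"%r); hold(.2); st(); print(get_state()["wrist_torque"])
```

```text
hit True t28.8 tcp [ 506.2 -365.9   78.5] rot [179.9  -0.   19. ] F [ 3.9 -3.2 -1.1] w39.5
 t29.0 tcp [ 506.1 -365.9   78.5] rot [179.9  -0.   19. ] F [ 4.7 -3.5 -0.1] w39.0
[-0.95910231 -1.00156103  0.01294236]
```

The hub has stopped on the cone, with the underside at about z = 64, and the side force points to +x −y. I'll follow that force while descending.

```bash
cat >> h.py <<'E'
def F():
    return np.mean([get_state()["contact_force"]-[0,0,-5.6]],axis=0)
def sink(p,yaw,zend,n=40,fmax=8,k=.12,dz=1.5):
    p=np.array(p,float); stuck=0
    for i in range(n):
        f=F(); a=get_state()["tcp_pos"]
        p[:2]+=np.clip(k*f[:2],-.6,.6)
        if f[2]<fmax: p[2]=max(p[2]-dz,zend); stuck=0
        else: p[2]+=.3; stuck+=1
        line_to(list(p),rot=D(yaw),v=30,max_force=12)
        if i%3==0 or stuck>3: print(i,p.round(1),a.round(1),f.round(1))
        if stuck>4 or a[2]<=zend+.5: break
    st("end"); return p
E
python3 - <<'E'
from h import *
p=sink([506.3,-365.6,78.5],19,55,n=26)
print(p)
E
```

```text
0 [ 506.9 -366.    77. ] [ 506.1 -365.9   78.5] [ 4.7 -3.5  5.5]
3 [ 507.3 -367.1   72.5] [ 506.9 -366.7   73.5] [-0.1 -0.4 -0.8]
6 [ 507.4 -367.2   68. ] [ 507.3 -367.1   69.4] [-0.  -0.  -0.1]
9 [ 507.4 -367.2   63.5] [ 507.3 -367.1   64.8] [-0.3 -0.5  0. ]
12 [ 507.3 -367.    59. ] [ 507.3 -367.1   60.4] [-0.7  1.1 -0.5]
15 [ 507.2 -366.9   55. ] [ 507.1 -366.9   55.9] [0.  0.6 0.6]
end t33.2 tcp [ 507.3 -366.9   55. ] rot [180.  -0.  19.] F [-0.1  0.2 -6.2] w39.4
[ 507.32208514 -366.87201532   55.        ]
```

Sliding freely on the spindle. Now down to the pin, feeling for the slot.

Run:
```python
from h import *
r=line_to([507.3,-366.9,41],v=15,max_force=7); s=st("hit %s"%r)
```

```text
hit True t33.9 tcp [ 507.2 -366.8   45. ] rot [-180.    0.   19.] F [-1.2  1.   5.2] w39.4
```

The TCP stopped at z = 45.0, so the underside is at about 30.3. A missed slot would stop at 36, so the hub is home. I'll release, retreat and verify.

Run:
```python
from h import *
command_gripper(64); st("open")
p=get_state()["tcp_pos"]; line_to([p[0],p[1],180],v=120)
goto([400,-430,230],D(19)); hold(.5); st("clear")
i=camera("side")[170:300,240:380,::-1]; t=camera("top")[180:270,270:490,::-1]
cv2.imwrite("pics/side4.png",cv2.resize(i,None,fx=4.5,fy=4.5,interpolation=cv2.INTER_CUBIC)); cv2.imwrite("pics/top4.png",cv2.resize(t,None,fx=3.6,fy=3.6,interpolation=cv2.INTER_CUBIC))
f=lambda P:((proj(P,"side")-[240,170]+.4)*4.5).round()
# expected hub top rim (side view) if home (78) / on the pin (84), spindle tip 71
for z in (78,84):
    a=np.linspace(0,6.283,200); y=np.radians(19); l=np.c_[27*np.cos(a),np.clip(27*np.sin(a),-20,20)]@[[np.cos(y),np.sin(y)],[-np.sin(y),np.cos(y)]]
    c=f(np.c_[l+[507,-366.5],0*a+z]); print(z,c.min(0),c.max(0))
    b=f(np.c_[507+27*np.cos(a),-366.5+27*np.sin(a),0*a+z-48]); print("under",b[:,1].max())
```

```text
open t34.3 tcp [ 505.9 -366.1   43.3] rot [-1.798e+02  1.000e-01  1.900e+01] F [1.1 0.3 0.2] w64.3
clear t36.7 tcp [ 400.3 -429.7  229.8] rot [-180.    0.   19.] F [ 0.7 -0.6  0.2] w64.3
78 [261.  92.] [348. 123.]
under 196.0
84 [261.  84.] [348. 114.]
under 187.0
```

View pics/side4.png

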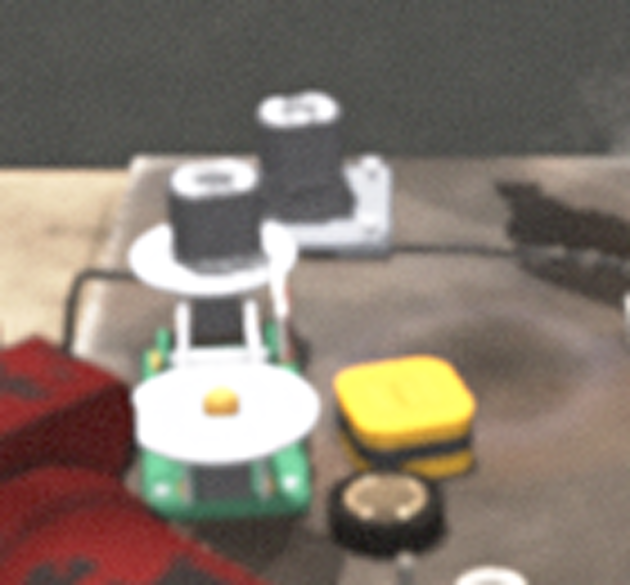

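View pics/top4.png

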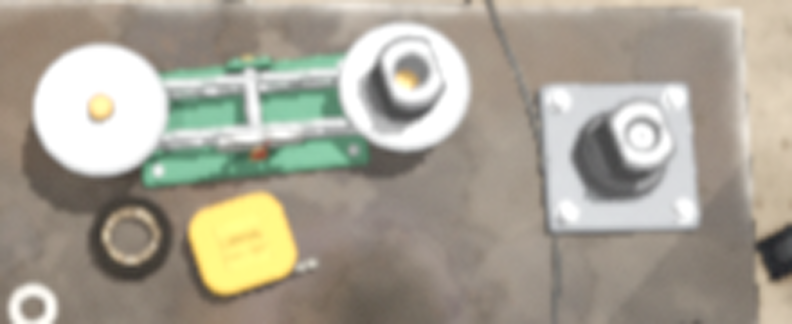

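The side view puts the spindle hub's top rim at rows 92–125. Predicted is 92–123 when home and 84–114 when on the pin. In the top view the spindle is centred in the bore at (643,134). The lighter hub stands over its stub at (406,75), and the tape items are where they were. Handing in.

```bash
python3 -c "
from plant import *
hold(.3); close_job()"
```

```text
the job is handed in; nothing more can be done
```

The job is done and handed in after about 37 s of the 72 s allowed. I set one hub on each pan: the left pan sank, so I fitted that hub on the spindle and left the lighter one on the right pan.

- **Which is heavier:** the camera put the left pan at its lower stop and the right pan up. The wrist readings agreed, at about 5.8 N against 4.7 N.
- **Fit on the spindle:** the hub first caught on the cone because my position was about 2 mm off. I followed the side force (about 6 N) and it slid down freely. I had read the pin direction (about 19°) from the picture, so the slot dropped over the pin without any searching. The underside stopped at about z = 30.3 mm, where a missed slot would have stopped at 36 mm. After release, the side view showed the top rim at the height expected for fully home.
- **Final checks:** the last pictures show the lighter hub upright over its stub. The tape roll and tape measure look unmoved, and the gripper was clear of everything. I did not check the marker again at the end; the arm passed above that area only once, carrying the first hub.
- **Disagreements:** one lift of the first hub was refused as out of reach, and I re-planned it with nothing disturbed. The right pan's rim in the side view sat about 5 crop pixels (about 3 mm) from the prediction, far less than the 22 mm between up and down.

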